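# Carry the painted creature eyes over in order

## Robot

A 6-joint arm with a two-finger parallel gripper is mounted at the origin on the work surface. World frame = base frame: x ahead of the robot, y to its left, z up, the work surface at z = 0. Lengths are in m, angles in rad, forces in N, time in s.
With the tool pointing down it reaches from about 0.35 to 0.975 m from the base axis. Payload 4.9 kg.
Tool frame: the origin (TCP) lies midway between the tips of the shut fingers; the grasp point (between the pads) lies 19 mm behind it; z points along the fingers, y is the line along which they close (so a half turn about z gives the same grasp; the last joint's range is limited). The gripper opens to 85 mm and grips with 20 to 120 N. Pads are 22 mm wide; open, the fingers measure 114 mm over their backs; the gripper's body (76 mm by 85 mm) begins 54 mm behind the grasp point. The pads swing forward as they close: fully open they stand 13 mm farther back than shut.
Start: joints at [1.157, 0.053, 1.613, -0, 1.476, -0.119], TCP at [0.182, 0.598, 0.231] pointing down, gripper open.
Joint ranges: [-3.01, 3.01], [-1.01, 2.22], [0.06, 2.58], [-1.02, 4.17], [0.09, 2.62], [-3.14, 3.14]. Speed limits (rad/s): [2.57, 2.57, 3.14, 3.14, 3.14, 3.14].

## Interface

Orientations are given as a rotation vector (axis times angle).
In Python, from station import telemetry, optics, ctrl gives the robot as it stands.
- The arm moves only by the shell command python3 -m pendant 'ROWS' [FORCE]. ROWS is JSON, one flat list of numbers, 7 for each row, row after row: the turn, a rotation vector about the tool's x, y, z as a fraction of full scale, then the shift along the tool's x, y, z as a fraction of full scale, then the opening, from 0 (shut) to 1 (fully open). In form: [ax, ay, az, tx, ty, tz, fingers, ax, ay, az, tx, ty, tz, fingers, ...]. A call has 1 to 12 rows; each row is the pose to reach, as a shift and turn from the pose commanded when the call began, along the tool's axes at that moment; what a row does not reach only later rows make up. Full scale, the value 1, is 300 mm for a shift and 30 degrees for a turn. A row lasts 1/8 s, in which the tool goes at most 62.5 mm and 10.7 degrees, less where a joint would pass 70% of its speed; a pose out of reach is approached as far as the arm can. A call with a number of a shift or a turn outside -1 to 1 is refused whole. A call with a gripper value outside its range is refused whole. The fingers move at their own pace and stop on an object; FORCE is the grip in N (left out, the last holds). Time passes only in rows, so rows that repeat a pose let the fingers close. It gives the time, the measured TCP pose, the force, the opening and the grip force at its end, in the units of the state.
- telemetry.get_obs(): the state, without advancing time (a new reading comes with each control period).
- optics.get_image(name): name is "side" or "top" or "wrist"; returns a dict with "image" (480x640x3 uint8, red, green, blue), "depth" (480x640 float32, m along the optical axis (not along the pixel's ray), 0 where there is no reading), "fx", "fy", "cx", "cy" (pixels), "dist_coeffs" ([k1, k2, p1, p2, k3] as OpenCV has them; the pictures are not rectified), "rvec" (rotation vector, rad) and "tvec" (3), from world to camera coordinates, as OpenCV has them. Camera axes: x right, y down, z forward; pixel columns grow to the right and rows downward; lengths in m; the calibration is good to about 2 mm. A picture is of the moment at which its call begins.
- ctrl.finish_job(): hands the job in; it is judged then, once.
The state is a dict: "t": time; "q": joint angles; "dq": joint speeds; "effort": joint torques, N m; "tool_pos": TCP position; "tool_rot": TCP orientation; "contact_force": force on the tool from outside, world axes, zero at the start; "wrist_torque": the same for the moment, N m; "opening": finger opening in m; "grip_force": force on a finger pad.
Only numpy, scipy, OpenCV 4.12 (cv2) and the standard library are available. Lean on these libraries where they do the work, as an engineer would, in place of code of your own. Each camera call takes 0.05 s, during which the arm holds its last target. There are 200 camera calls.

## Task

Move the four painted prop eyes from the wooden paint stand into the aluminium carry tray, one to each cell, keeping their order counted from the black end blocks: the eye nearest the stand's black block goes into the cell nearest the tray's black block, the next eye into the next cell, and so on. Stand each eye upright on the floor of its cell, near the middle, and let none of them fall over on the way.

Things in the scene. Friction and masses are not known exactly. Their poses are not given: they have to be found in the camera images.
- stand: wooden paint stand, fixed: plank 75 x 262 x 18 mm (x, y, z), row along its y axis; origin at the centre of its underside on the bench, z up. A black end block (75 x 22 x 36 mm) is fixed at its +y end (y +131 to +153 mm). Four colour pads lie on the plank at y = +96, +32, -32, -96 mm (first to fourth, counted from the black block)
- tray: aluminium carry tray with four cells in one row along its y axis, fixed: 70 x 262 x 14 mm; origin at the centre of its underside on the bench, z up. Floor 6 mm thick, so an eye stands 6 mm above the bench, walls and dividers 6 mm thick, their tops 13 to 14 mm above the bench, each cell 58 x 58 mm inside. Its black end block (70 x 22 x 36 mm) is at the -y end (y -131 to -153 mm). Cell centres at y = -96, -32, +32, +96 mm (first to fourth, counted from the black block), x = 0
- pad_blue: blue round colour pad, fixed on the paint stand, 54 mm across, 5 mm thick, origin at the centre of its underside (18 mm above the bench). The blue eye stands on it at the start; the pad stays behind and shows which place in the row the blue eye came from
- pad_green: green round colour pad, fixed on the paint stand, 54 mm across, 5 mm thick, origin at the centre of its underside (18 mm above the bench). The green eye stands on it at the start; the pad stays behind and shows which place in the row the green eye came from
- pad_yellow: yellow round colour pad, fixed on the paint stand, 54 mm across, 5 mm thick, origin at the centre of its underside (18 mm above the bench). The yellow eye stands on it at the start; the pad stays behind and shows which place in the row the yellow eye came from
- pad_red: red round colour pad, fixed on the paint stand, 54 mm across, 5 mm thick, origin at the centre of its underside (18 mm above the bench). The red eye stands on it at the start; the pad stays behind and shows which place in the row the red eye came from
- eye_blue_mid (a point): blue prop eye, loose, about 80 g: upright dark grey cylinder socket 36 mm in diameter and 50 mm high with a white eyeball on top, total height 70 mm, blue iris on top and blue band near its foot. The point is on its axis, half-way up (35 mm above its foot); z is its axis, upward. Neighbours stand 64 mm apart: grip it across the row (fingers closing along the rack's x axis, one on each long side of the rack, none between neighbours)
- eye_green_mid (a point): green prop eye, loose, about 80 g: upright dark grey cylinder socket 36 mm in diameter and 50 mm high with a white eyeball on top, total height 70 mm, green iris on top and green band near its foot. The point is on its axis, half-way up (35 mm above its foot); z is its axis, upward. Neighbours stand 64 mm apart: grip it across the row (fingers closing along the rack's x axis, one on each long side of the rack, none between neighbours)
- eye_yellow_mid (a point): yellow prop eye, loose, about 80 g: upright dark grey cylinder socket 36 mm in diameter and 50 mm high with a white eyeball on top, total height 70 mm, yellow iris on top and yellow band near its foot. The point is on its axis, half-way up (35 mm above its foot); z is its axis, upward. Neighbours stand 64 mm apart: grip it across the row (fingers closing along the rack's x axis, one on each long side of the rack, none between neighbours)
- eye_red_mid (a point): red prop eye, loose, about 80 g: upright dark grey cylinder socket 36 mm in diameter and 50 mm high with a white eyeball on top, total height 70 mm, red iris on top and red band near its foot. The point is on its axis, half-way up (35 mm above its foot); z is its axis, upward. Neighbours stand 64 mm apart: grip it across the row (fingers closing along the rack's x axis, one on each long side of the rack, none between neighbours)

How it is judged:
By the outcome, as a careful person would: the job done as asked, in the order asked, and still so for the second after the job is handed in, with the robot touching nothing.
It also fails if it takes over 120 s, if anything falls off the work surface, if the arm or the gripper's body presses on something with over 40 N, if the wrist force passes 120 N, or if a joint passes its speed limit or range.

## Working session

There is one attempt and no reset: what is moved stays moved. The work goes in short steps, Python scripts to look and compute and a shell command to move; the robot and the scene stay as the last step left them, time stands still between calls to the robot, and variables do not carry over. Pictures are saved under pics/ and viewed, at most 14 in all, crops included, and the job is handed in when it is done.

```bash
mkdir -p pics; ls
python3 - <<'E'
from station import telemetry, optics
import cv2, numpy as np
for n in ("top","side"):
    d=optics.get_image(n); cv2.imwrite(f"pics/{n}0.png",d["image"][:,:,::-1])
    R=cv2.Rodrigues(np.array(d["rvec"]))[0]; print(n,d["fx"],d["cx"],d["cy"],np.round(d["dist_coeffs"],3),(-R.T@np.ravel(d["tvec"])).round(3))
o=telemetry.get_obs(); print(o)
E
```

```text
pics
top 512.5154385552562 322.25893899183154 245.4306582663929 [0.025 0.    0.    0.    0.   ] [ 0.412 -0.012  0.918]
side 490.66803292206635 322.5109569160269 238.4311289129336 [-0.059  0.     0.     0.     0.   ] [0.276 0.593 0.759]
{'t': 0.1, 'q': array([ 1.15700253e+00,  5.32842590e-02,  1.61417219e+00,  1.51930413e-06,
        1.47602825e+00, -1.19009504e-01]), 'dq': array([ 2.57295175e-03, -1.76074576e-03, -2.86298366e-03,  3.04419798e-04,
       -1.96799550e-03,  2.84161451e-05]), 'effort': array([ 1.19312817e-04, -3.94904459e+01, -3.71364033e+01, -1.40219772e-04,
        3.86129570e-03, -7.24497198e-06]), 'tool_pos': array([0.1813543 , 0.59750622, 0.2301808 ]), 'tool_rot': array([-4.61298003e-01, -3.10703424e+00,  2.86609212e-03]), 'contact_force': array([-1.23049755, -0.05111   ,  0.05651616]), 'wrist_torque': array([-0.04617518, -0.02925513,  0.01132033]), 'grip_force': 0.0, 'opening': 0.0855956365722182}
```

View pics/top0.png

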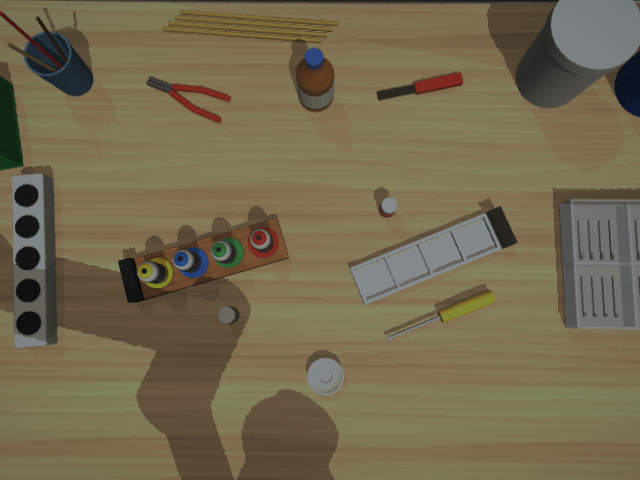

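View pics/side0.png

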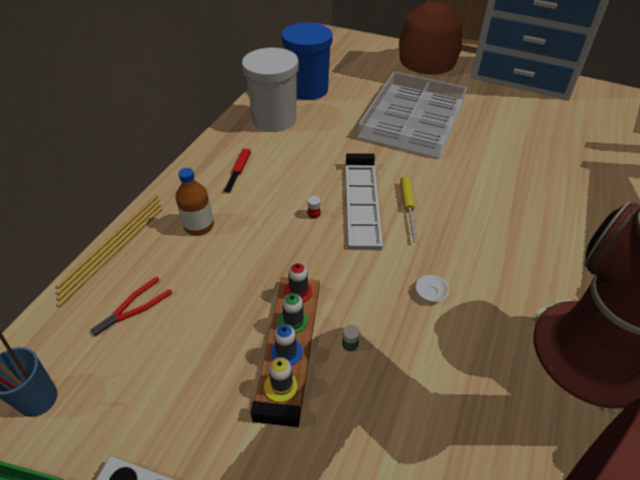

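Top view: the stand is at about (205,262) with its black block at the left (130,280). The order from the block is yellow (150,272), blue (186,261), green (222,251), red (262,240). The tray's black block is at its right end (505,227), so the first cell is at about (475,238), then (440,251), (407,265) and (373,280). The side view agrees.

```bash
cat > h.py <<'E'
import cv2, numpy as np
from station import telemetry, optics
from scipy.spatial.transform import Rotation as Ro
HUE={'yellow':(20,35),'blue':(100,125),'green':(45,85),'red':(-8,6)}
def cam(n):
    d=optics.get_image(n); d['R']=cv2.Rodrigues(np.array(d['rvec'],float))[0]; d['t']=np.ravel(d['tvec'])
    d['K']=np.array([[d['fx'],0,d['cx']],[0,d['fy'],d['cy']],[0,0,1]]); d['D']=np.array(d['dist_coeffs'],float); return d
def onplane(d,px,z):
    p=cv2.undistortPoints(np.array(px,float).reshape(-1,1,2),d['K'],d['D']).reshape(-1,2)
    r=np.c_[p,np.ones(len(p))]@d['R']; c=-d['R'].T@d['t']
    return c+r*((z-c[2])/r[:,2])[:,None]
def project(d,P): return cv2.projectPoints(np.array(P,float).reshape(-1,1,3),d['R'],d['t'],d['K'],d['D'])[0].reshape(-1,2)
def blobs(d,c,s=110,v=50,amin=8):
    h=cv2.cvtColor(d['image'],cv2.COLOR_RGB2HSV).astype(int); lo,hi=HUE[c]
    hh=np.where(h[...,0]>170,h[...,0]-180,h[...,0])
    m=((hh>=lo)&(hh<=hi)&(h[...,1]>s)&(h[...,2]>v)).astype(np.uint8)
    n,_,st,ce=cv2.connectedComponentsWithStats(m)
    return [(ce[i].round(1),int(st[i,4]),st[i,2:4]) for i in range(1,n) if st[i,4]>=amin]
E
python3 - <<'E'
from h import *
for n,(x0,x1,y0,y1) in {'top':(120,300,200,310),'side':(240,330,250,425)}.items():
    d=cam(n)
    for c in HUE:
        for ce,a,wh in blobs(d,c):
            if x0<ce[0]<x1 and y0<ce[1]<y1: print(n,c,ce,a,wh,'z.093',onplane(d,ce,.092)[0].round(4),'z.023',onplane(d,ce,.023)[0,:2].round(4))
    if n=='top':
        h=cv2.cvtColor(d['image'],cv2.COLOR_RGB2HSV); m=((h[...,1]<60)&(h[...,2]>90)).astype(np.uint8)
        m[:, :340]=0; m[:,530:]=0; m=cv2.morphologyEx(m,cv2.MORPH_CLOSE,np.ones((7,7)))
        for k in cv2.findContours(m,0,2)[0]:
            if cv2.contourArea(k)>1500:
                r=cv2.minAreaRect(k); b=onplane(d,cv2.boxPoints(r),.013)[:,:2]; print(r,b.round(4),b.mean(0).round(4),np.linalg.norm(np.diff(b,axis=0),axis=1))
E
```

```text
top yellow [162.3 273.3] 338 [28 31] z.093 [0.4708 0.2526 0.092 ] z.023 [0.4756 0.2747]
top yellow [144.8 270.6] 151 [15 15] z.093 [0.4749 0.281  0.092 ] z.023 [0.4801 0.3054]
top blue [197.6 263.9] 329 [28 30] z.093 [0.4865 0.1963 0.092 ] z.023 [0.4927 0.2137]
top blue [180.8 258.7] 140 [14 14] z.093 [0.4947 0.2238 0.092 ] z.023 [0.5015 0.2436]
top green [233.9 253. ] 268 [28 30] z.093 [0.5047 0.1382 0.092 ] z.023 [0.5125 0.1507]
top green [218.9 249.6] 119 [13 14] z.093 [0.5101 0.1627 0.092 ] z.023 [0.5182 0.1773]
top red [265.3 245.2] 306 [31 30] z.093 [0.518  0.0875 0.092 ] z.023 [0.5268 0.0958]
top red [258.8 237.6] 140 [14 14] z.093 [0.5304 0.0984 0.092 ] z.023 [0.5402 0.1076]
((425.09820556640625, 258.07342529296875), (40.766143798828125, 148.55030822753906), 67.7509765625) [[ 0.4899 -0.0516]
 [ 0.5931 -0.2968]
 [ 0.5254 -0.3219]
 [ 0.4238 -0.0788]] [ 0.5081 -0.1873] [0.26605353 0.07220643 0.26339254]
side yellow [279.  364.8] 158 [15 14] z.093 [0.4763 0.2849 0.092 ] z.023 [0.497  0.2531]
side yellow [280.1 390.7] 490 [34 28] z.093 [0.4562 0.3217 0.092 ] z.023 [0.4748 0.2936]
side blue [283.9 330.4] 129 [14 13] z.093 [0.4963 0.2276 0.092 ] z.023 [0.519  0.1898]
side blue [295.4 354.1] 174 [17 24] z.093 [0.4614 0.2587 0.092 ] z.023 [0.4806 0.2241]
side blue [274.1 352.2] 65 [10 14] z.093 [0.4928 0.2687 0.092 ] z.023 [0.5152 0.2352]
side green [291.8 298.7] 95 [13 11] z.093 [0.5115 0.1669 0.092 ] z.023 [0.5358 0.1228]
side green [280.6 319.1] 59 [ 8 13] z.093 [0.5106 0.2106 0.092 ] z.023 [0.5348 0.171 ]
side green [301.4 323.6] 109 [14 19] z.093 [0.4761 0.205  0.092 ] z.023 [0.4968 0.1649]
side red [297.2 268.1] 90 [13  9] z.093 [0.5314 0.1033 0.092 ] z.023 [0.5578 0.0527]
side red [306.4 293.2] 120 [13 20] z.093 [0.4938 0.1468 0.092 ] z.023 [0.5163 0.1006]
side red [286.8 289.7] 60 [ 8 12] z.093 [0.5274 0.1533 0.092 ] z.023 [0.5533 0.1078]
```

```bash
cat >> h.py <<'E'
def need(x,y,z,yaw):
    "fractions for a pendant row to put TCP at x,y,z, pointing down, fingers closing along world direction yaw (deg)"
    o=telemetry.get_obs(); R=Ro.from_rotvec(o['tool_rot']); best=None
    for k in (0,180):
        a=np.radians(yaw+k); ty=np.array([np.cos(a),np.sin(a),0]); tz=np.array([0,0,-1.]); T=Ro.from_matrix(np.c_[np.cross(ty,tz),ty,tz])
        w=(R.inv()*T).as_rotvec()
        if best is None or np.linalg.norm(w)<np.linalg.norm(best): best=w
    s=R.inv().apply(np.array([x,y,z])-o['tool_pos'])
    print('turn',(np.degrees(best)/30).round(3),'shift',(s/.3).round(4),'tool_y',R.as_matrix()[:,1].round(3),'q6',o['q'][5].round(2),'pos',o['tool_pos'].round(4))
E
python3 -c "
from h import *
need(.503,.19,.26,16.85)"
```

```text
turn [-3.000e-03  1.000e-03  1.875e+00] shift [-1.4205 -0.9889 -0.0973] tool_y [ 0.291  0.957 -0.001] q6 -0.12 pos [0.1814 0.5976 0.2305]
```

```bash
python3 -m pendant '[0.2,0,0.2,-0.1,-0.07,-0.02,1, 0,0,0.4,-0.25,-0.2,-0.05,1, 0,0,0.6,-0.4,-0.3,-0.1,1, 0,0,0.8,-0.55,-0.4,-0.1,1, 0,0,0.95,-0.68,-0.47,-0.1,1, 0,0,0.95,-0.71,-0.5,-0.1,1, 0,0,0.95,-0.71,-0.5,-0.1,1]'; python3 -c "
from h import *
need(.503,.19,.26,16.85)"
```

```text
t: 1.08
tool_pos: [0.3418, 0.3923, 0.2612]
tool_rot: [-1.213, -2.897, -0.0]
contact_force: [-0.8, 0.3, 0.5]
opening: 0.0856
grip_force: 0.0
turn [-0.001 -0.001  0.924] shift [-0.8576 -0.0906  0.0034] tool_y [ 0.712  0.702 -0.   ] q6 -0.07 pos [0.3418 0.3923 0.2612]
```

```bash
python3 -m pendant '[0,0,0.2,-0.15,-0.02,0,1, 0,0,0.4,-0.35,-0.04,0,1, 0,0,0.6,-0.55,-0.06,0,1, 0,0,0.8,-0.72,-0.08,0,1, 0,0,0.92,-0.84,-0.09,0,1, 0,0,0.92,-0.858,-0.09,0,1, 0,0,0.92,-0.858,-0.09,0,1]'
python3 - <<'E'
from h import *
need(.503,.19,.26,16.85)
d=cam('wrist'); cv2.imwrite('pics/w1.png',d['image'][:,:,::-1]); print((-d['R'].T@d['t']).round(3))
for c in HUE:
    for ce,a,wh in blobs(d,c,amin=60): print(c,ce,a,wh,onplane(d,ce,.088)[0,:2].round(4),onplane(d,ce,.023)[0,:2].round(4))
E
```

```text
t: 1.95
tool_pos: [0.5029, 0.1916, 0.2611]
tool_rot: [-1.865, -2.527, 0.0]
contact_force: [-0.5, -1.2, -0.5]
opening: 0.0855
grip_force: 0.0
turn [-0.001 -0.001  0.009] shift [-0.0052 -0.0012  0.0036] tool_y [ 0.956  0.294 -0.001] q6 -0.07 pos [0.5029 0.1916 0.2611]
[0.481 0.26  0.403]
yellow [318.8 105.4] 1122 [58 59] [0.4811 0.2791] [0.4811 0.283 ]
yellow [313.6  99.5] 656 [30 32] [0.4759 0.2821] [0.4748 0.2867]
yellow [620.8 353.5] 584 [42 68] [0.8401 0.1502] [0.9141 0.1275]
yellow [624.4 367.6] 231 [32 48] [0.8538 0.1366] [0.9306 0.1111]
yellow [627.8 374. ] 145 [26 40] [0.8623 0.1307] [0.9409 0.104 ]
blue [313.8 165. ] 768 [53 53] [0.491  0.2337] [0.493  0.2282]
blue [316.4 176.7] 514 [28 28] [0.4958 0.2253] [0.4988 0.2181]
green [314.8 222.5] 381 [50 42] [0.506  0.1881] [0.511  0.1732]
green [312.1 249.7] 375 [26 25] [0.5109 0.1644] [0.5169 0.1446]
red [576.2 246.5] 1892 [88 90] [0.7359 0.2363] [0.7884 0.2313]
red [315.4 282.5] 865 [49 39] [0.5226 0.1361] [0.5311 0.1105]
red [312.5 320.5] 398 [26 23] [0.5312 0.0994] [0.5414 0.0663]
```

View pics/w1.png

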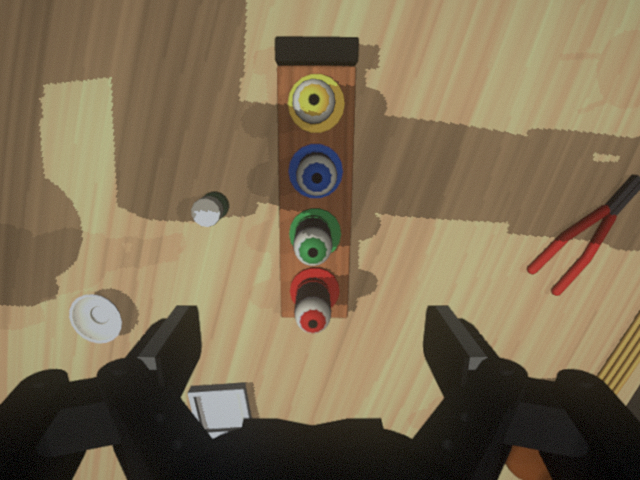

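The wrist view shows the stand upright in the picture, so the yaw is right. The irises are at yellow (313,99), blue (316,177), green (312,250), red (312,320), and the close positions match the top view within 1 mm. Next I pick yellow.

```bash
python3 -c "
from h import *
need(.476,.2822,.037,16.85)"
```

```text
turn [-0.001 -0.001  0.01 ] shift [0.3136 0.0043 0.7474] tool_y [ 0.956  0.295 -0.001] q6 -0.07 pos [0.5027 0.1918 0.2611]
```

```bash
python3 -m pendant '[0,0,0.01,0.12,0.004,0.05,1, 0,0,0.01,0.25,0.004,0.15,1, 0,0,0.01,0.314,0.004,0.28,1, 0,0,0.01,0.314,0.004,0.4,1, 0,0,0.01,0.314,0.004,0.5,1, 0,0,0.01,0.314,0.004,0.6,1, 0,0,0.01,0.314,0.004,0.69,1, 0,0,0.01,0.314,0.004,0.73,1, 0,0,0.01,0.314,0.004,0.747,1, 0,0,0.01,0.314,0.004,0.747,1]' 40; python3 -c "
from h import *
need(.476,.2822,.037,16.85)
d=cam('wrist'); cv2.imwrite('pics/w2.png',d['image'][:,:,::-1])"
```

```text
t: 3.25
tool_pos: [0.4772, 0.2814, 0.0379]
tool_rot: [1.874, 2.521, 0.001]
contact_force: [0.2, -1.0, 0.1]
opening: 0.0856
grip_force: 0.0
turn [ 0.002 -0.    -0.004] shift [ 0.0038 -0.003   0.003 ] tool_y [0.958 0.288 0.001] q6 0.11 pos [0.4772 0.2814 0.0379]
```

View pics/w2.png

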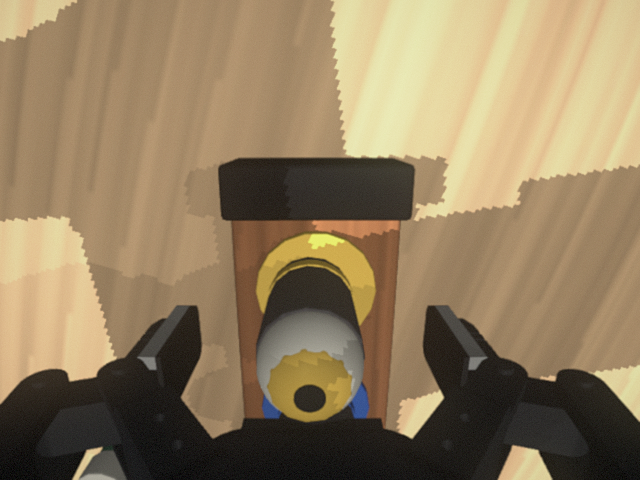

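The eye (310,370) sits midway between the fingers at x≈200 and 427, and both straddle the plank without touching it. Closing and lifting.

```bash
python3 -m pendant '[0,0,0,0,0,0,0.5, 0,0,0,0,0,0,0.3, 0,0,0,0,0,0,0, 0,0,0,0,0,0,0, 0,0,0,0,0,0,0, 0,0,0,0,0,0,0, 0,0,0,0,0,-0.02,0, 0,0,0,0,0,-0.06,0, 0,0,0,0,0,-0.15,0,0,0,0,0,0,-0.25,0, 0,0,0,0,0,-0.35,0, 0,0,0,0,0,-0.38,0]' 40
python3 -c "
from h import *
need(.546,-.2758,.15,22.75)
need(.508,-.187,.15,22.75)"
```

```text
t: 4.8
tool_pos: [0.4781, 0.2814, 0.1541]
tool_rot: [1.874, 2.519, 0.006]
contact_force: [0.2, -0.6, -1.1]
opening: 0.035
grip_force: 40.0
turn [ 0.009 -0.001 -0.201] shift [-1.844  -0.3175  0.0112] tool_y [0.958 0.288 0.004] q6 0.11 pos [0.4781 0.2814 0.1541]
turn [ 0.009 -0.001 -0.201] shift [-1.524  -0.3537  0.0112] tool_y [0.958 0.288 0.004] q6 0.11 pos [0.4781 0.2814 0.1541]
```

```bash
python3 -m pendant '[0,0,0,-0.04,-0.01,0,0, 0,0,0,-0.12,-0.03,0,0, 0,0,-0.03,-0.22,-0.05,0,0, 0,0,-0.05,-0.34,-0.07,0,0, 0,0,-0.08,-0.46,-0.09,0,0, 0,0,-0.1,-0.58,-0.11,0,0, 0,0,-0.1,-0.70,-0.13,0,0, 0,0,-0.1,-0.8,-0.15,0,0, 0,0,-0.1,-0.87,-0.16,0,0, 0,0,-0.1,-0.91,-0.16,0,0, 0,0,-0.1,-0.92,-0.16,0,0]'
python3 - <<'E'
from h import *
need(.546,-.2758,.15,22.75)
d=cam('wrist'); cv2.imwrite('pics/w3.png',d['image'][:,:,::-1])
E
```

```text
t: 6.18
tool_pos: [0.5098, 0.0022, 0.1501]
tool_rot: [-1.809, -2.566, 0.001]
contact_force: [-0.2, 0.8, -0.2]
opening: 0.0351
grip_force: 40.0
turn [-0.003 -0.002 -0.103] shift [-9.132e-01 -1.978e-01 -3.000e-04] tool_y [ 0.942  0.336 -0.002] q6 -0.48 pos [0.5098 0.0022 0.1501]
```

View pics/w3.png

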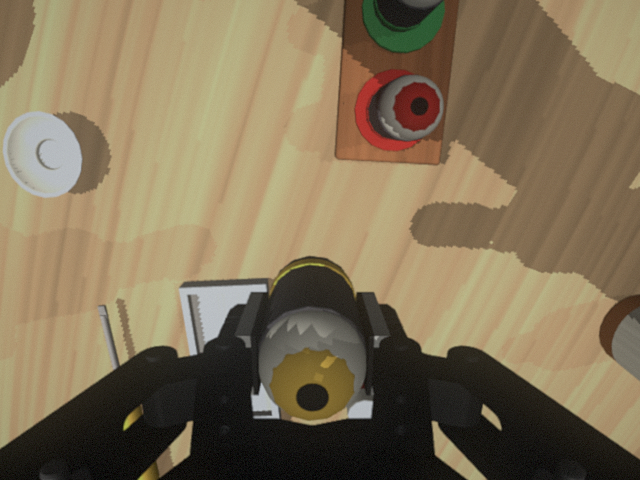

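The yellow eye is held upright at (312,370), and the tray edge begins at (225,283). Moving on to a point above the first cell.

```bash
python3 -m pendant '[0,0,0,-0.04,-0.01,0,0, 0,0,0,-0.12,-0.03,0,0, 0,0,-0.03,-0.22,-0.05,0,0, 0,0,-0.05,-0.34,-0.07,0,0, 0,0,-0.08,-0.46,-0.09,0,0, 0,0,-0.1,-0.58,-0.12,0,0, 0,0,-0.1,-0.70,-0.15,0,0, 0,0,-0.1,-0.8,-0.17,0,0, 0,0,-0.1,-0.87,-0.19,0,0, 0,0,-0.1,-0.91,-0.198,0,0, 0,0,-0.1,-0.913,-0.198,0,0]'
python3 - <<'E'
from h import *
need(.546,-.2758,.021,22.75)
d=cam('wrist'); im=d['image'].copy()
c=np.array([.508,-.187]);a=np.radians(22.75);X=np.array([np.cos(a),np.sin(a)]);Y=np.array([-np.sin(a),np.cos(a)])
for z in(.014,):
  for u,v in [(-35,-131),(35,-131),(35,131),(-35,131)]+[(0,k) for k in(-96,-32,32,96)]:
    p=project(d,[*(c+X*u/1e3+Y*v/1e3),z if u else .006])[0]; cv2.circle(im,tuple(int(i) for i in p),3,(255,0,255),-1)
cv2.imwrite('pics/w4.png',im[:,:,::-1])
E
```

```text
t: 7.6
tool_pos: [0.5468, -0.2754, 0.1511]
tool_rot: [-1.741, -2.615, -0.0]
contact_force: [0.2, 0.4, -0.7]
opening: 0.035
grip_force: 40.0
turn [-0.    -0.001 -0.002] shift [-0.0005 -0.0031  0.4337] tool_y [ 0.923  0.386 -0.   ] q6 -0.98 pos [ 0.5468 -0.2754  0.1511]
```

View pics/w4.png

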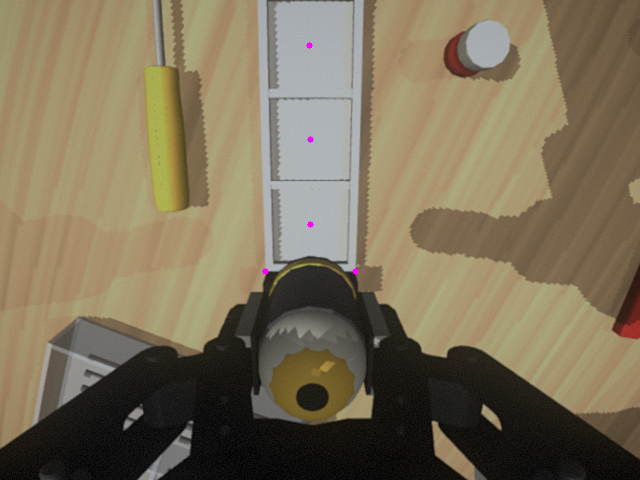

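The predicted cell centres (310,225), (310,140) and (310,45) fall on the middles of the first three cells, so the tray pose is right to about 1–2 mm. Lowering into the first cell.

```bash
python3 -m pendant '[0,0,0,0,-0.003,0.04,0, 0,0,0,0,-0.003,0.12,0, 0,0,0,0,-0.003,0.21,0, 0,0,0,0,-0.003,0.29,0, 0,0,0,0,-0.003,0.35,0, 0,0,0,0,-0.003,0.39,0, 0,0,0,0,-0.003,0.41,0, 0,0,0,0,-0.003,0.42,0, 0,0,0,0,-0.003,0.427,0, 0,0,0,0,-0.003,0.43,0, 0,0,0,0,-0.003,0.43,0, 0,0,0,0,-0.003,0.43,0]'
```

```text
t: 9.15
tool_pos: [0.5461, -0.2756, 0.0225]
tool_rot: [1.74, 2.615, -0.0]
contact_force: [0.3, -0.3, -1.3]
opening: 0.0351
grip_force: 40.0
```

```bash
python3 -m pendant '[0,0,0,0,0,0.003,0, 0,0,0,0,0,0.004,0, 0,0,0,0,0,0.004,0.45, 0,0,0,0,0,0.004,0.5, 0,0,0,0,0,0.004,0.6, 0,0,0,0,0,0.004,0.75, 0,0,0,0,0,0.004,1, 0,0,0,0,0,0.004,1]'
python3 -c "
from h import *
d=cam('wrist'); cv2.imwrite('pics/w5.png',d['image'][:,:,::-1])"
```

```text
t: 10.15
tool_pos: [0.546, -0.2755, 0.021]
tool_rot: [-1.741, -2.615, -0.0]
contact_force: [-0.6, 0.0, 0.8]
opening: 0.0852
grip_force: 0.0
```

View pics/w5.png

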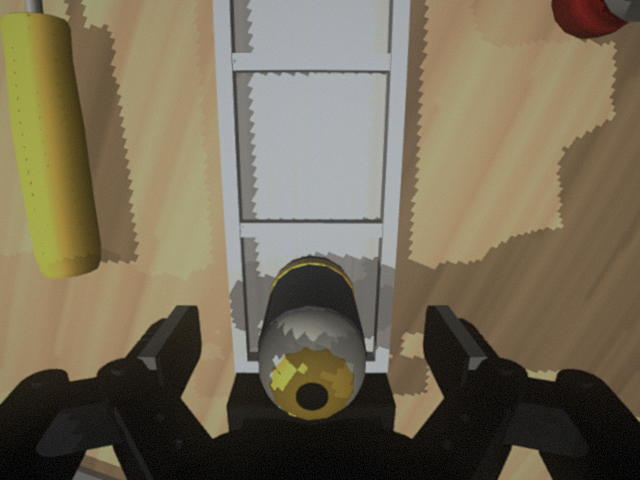

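Yellow stands upright in cell 1 (foot at about (312,290), fingers clear). Now lift and fetch blue.

```bash
python3 -m pendant '[0,0,0,0,0,-0.1,1, 0,0,0,0,0,-0.25,1, 0,0,0,0,0,-0.42,1, 0,0,0.05,0.12,0.03,-0.48,1, 0,0,0.1,0.3,0.06,-0.48,1, 0,0,0.1,0.48,0.1,-0.48,1, 0,0,0.1,0.66,0.14,-0.48,1, 0,0,0.1,0.8,0.17,-0.48,1, 0,0,0.1,0.88,0.19,-0.48,1, 0,0,0.1,0.9,0.2,-0.48,1]'
python3 -c "
from h import *
need(.4958,.2253,.037,16.85)"
```

```text
t: 11.45
tool_pos: [0.4968, -0.0022, 0.1651]
tool_rot: [1.806, 2.57, 0.0]
contact_force: [-0.2, -0.1, 0.1]
opening: 0.0854
grip_force: 0.0
turn [0.    0.    0.099] shift [0.7146 0.2539 0.4267] tool_y [0.941 0.339 0.   ] q6 -0.5 pos [ 0.4968 -0.0022  0.1651]
```

```bash
python3 -m pendant '[0,0,0.05,0.15,0.05,0,1, 0,0,0.1,0.35,0.12,0,1, 0,0,0.1,0.53,0.19,0,1, 0,0,0.1,0.66,0.235,0,1, 0,0,0.1,0.714,0.254,0,1, 0,0,0.1,0.714,0.254,0.06,1, 0,0,0.1,0.714,0.254,0.17,1, 0,0,0.1,0.714,0.254,0.28,1, 0,0,0.1,0.714,0.254,0.37,1, 0,0,0.1,0.714,0.254,0.41,1, 0,0,0.1,0.714,0.254,0.425,1, 0,0,0.1,0.714,0.254,0.425,1]'
python3 -c "
from h import *
need(.4958,.2253,.037,16.85)
need(.5204,-.2165,.16,22.75)"
```

```text
t: 12.95
tool_pos: [0.4971, 0.2237, 0.038]
tool_rot: [1.875, 2.52, 0.001]
contact_force: [0.0, 0.4, -0.2]
opening: 0.0855
grip_force: 0.0
turn [ 0.002  0.    -0.006] shift [ 0.0063 -0.0027  0.0033] tool_y [0.958 0.287 0.001] q6 -0.0 pos [0.4971 0.2237 0.038 ]
turn [ 0.002  0.    -0.202] shift [-1.428  -0.3465 -0.4068] tool_y [0.958 0.287 0.001] q6 -0.0 pos [0.4971 0.2237 0.038 ]
```

```bash
python3 -m pendant '[0,0,0,0.006,-0.003,0.002,1, 0,0,0,0.006,-0.003,0.002,0.5, 0,0,0,0.006,-0.003,0.002,0.3, 0,0,0,0.006,-0.003,0.002,0, 0,0,0,0.006,-0.003,0.002,0, 0,0,0,0.006,-0.003,0.002,0, 0,0,0,0.006,-0.003,0.002,0, 0,0,0,0.006,0,-0.02,0, 0,0,0,0.006,0,-0.08,0, 0,0,0,0.006,0,-0.2,0, 0,0,0,0.006,0,-0.32,0, 0,0,0,0.006,0,-0.4,0]'
python3 -m pendant '[0,0,0,-0.03,-0.01,0,0, 0,0,0,-0.1,-0.03,0,0, 0,0,-0.03,-0.2,-0.05,0,0, 0,0,-0.05,-0.33,-0.07,0,0, 0,0,-0.08,-0.46,-0.1,0,0, 0,0,-0.1,-0.58,-0.13,0,0, 0,0,-0.1,-0.68,-0.15,0,0, 0,0,-0.1,-0.74,-0.17,0,0, 0,0,-0.1,-0.77,-0.17,0,0, 0,0,-0.1,-0.77,-0.17,0,0]'
python3 -c "
from h import *
need(.5204,-.2165,.0225,22.75)"
```

```text
t: 14.45
tool_pos: [0.4969, 0.226, 0.1609]
tool_rot: [1.874, 2.519, 0.004]
contact_force: [0.4, -0.1, -1.6]
opening: 0.0354
grip_force: 40.0
t: 15.7
tool_pos: [0.5135, -0.0101, 0.1572]
tool_rot: [-1.809, -2.568, -0.0]
contact_force: [0.5, 0.0, -0.1]
opening: 0.0353
grip_force: 40.0
turn [-0.001 -0.001 -0.102] shift [-0.6556 -0.2101  0.4488] tool_y [ 0.942  0.337 -0.   ] q6 -0.51 pos [ 0.5135 -0.0101  0.1572]
```

```bash
python3 -m pendant '[0,0,0,-0.03,-0.01,0,0, 0,0,-0.03,-0.1,-0.03,0,0, 0,0,-0.06,-0.2,-0.06,0,0, 0,0,-0.1,-0.32,-0.1,0,0, 0,0,-0.1,-0.44,-0.14,0,0, 0,0,-0.1,-0.55,-0.18,0,0, 0,0,-0.1,-0.62,-0.2,0,0, 0,0,-0.1,-0.65,-0.208,0,0, 0,0,-0.1,-0.656,-0.21,0,0, 0,0,-0.1,-0.656,-0.21,0,0]'
python3 - <<'E'
from h import *
need(.5204,-.2165,.0225,22.75)
E
```

```text
t: 16.95
tool_pos: [0.5207, -0.2159, 0.1574]
tool_rot: [-1.739, -2.616, -0.0]
contact_force: [0.1, 0.7, -1.0]
opening: 0.035
grip_force: 40.0
turn [-0.    -0.001  0.   ] shift [-0.0018 -0.0018  0.4496] tool_y [ 0.922  0.387 -0.   ] q6 -0.92 pos [ 0.5207 -0.2159  0.1574]
```

```bash
python3 -m pendant '[0,0,0,-0.002,-0.002,0.04,0, 0,0,0,-0.002,-0.002,0.13,0, 0,0,0,-0.002,-0.002,0.24,0, 0,0,0,-0.002,-0.002,0.33,0, 0,0,0,-0.002,-0.002,0.39,0, 0,0,0,-0.002,-0.002,0.42,0, 0,0,0,-0.002,-0.002,0.435,0, 0,0,0,-0.002,-0.002,0.445,0, 0,0,0,-0.002,-0.002,0.45,0, 0,0,0,-0.002,-0.002,0.453,0, 0,0,0,-0.002,-0.002,0.453,0]'
python3 -m pendant '[0,0,0,0,0,0.002,0, 0,0,0,0,0,0.002,0.45, 0,0,0,0,0,0.002,0.5, 0,0,0,0,0,0.002,0.6, 0,0,0,0,0,0.002,0.75, 0,0,0,0,0,0.002,1, 0,0,0,0,0,0.002,1]'
python3 -c "
from h import *
d=cam('wrist'); cv2.imwrite('pics/w6.png',d['image'][:,:,::-1])"
```

```text
t: 18.32
tool_pos: [0.5205, -0.2176, 0.0219]
tool_rot: [1.74, 2.615, 0.0]
contact_force: [0.3, -0.1, -0.3]
opening: 0.0353
grip_force: 40.0
t: 19.2
tool_pos: [0.5204, -0.2175, 0.021]
tool_rot: [1.741, 2.615, 0.0]
contact_force: [-0.2, -0.4, -0.5]
opening: 0.0855
grip_force: 0.0
```

View pics/w6.png

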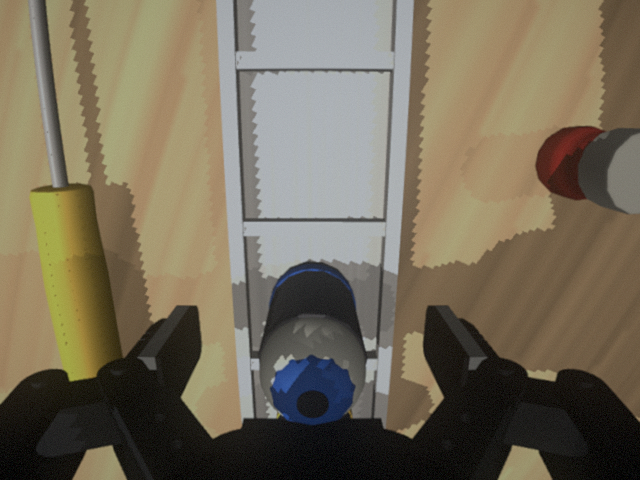

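Blue stands upright in cell 2 (foot at about (312,290)). Now lift and fetch green.

```bash
python3 -m pendant '[0,0,0,0,0,-0.1,1, 0,0,0,0,0,-0.25,1, 0,0,0,0,0,-0.42,1, 0,0,-0.0,0,0,-0.48,1, 0,0,0.05,0.12,0.03,-0.48,1, 0,0,0.1,0.3,0.08,-0.48,1, 0,0,0.1,0.48,0.13,-0.48,1, 0,0,0.1,0.6,0.17,-0.48,1, 0,0,0.1,0.66,0.19,-0.48,1, 0,0,0.1,0.66,0.19,-0.48,1]'
python3 -c "
from h import *
need(.511,.1644,.037,16.85)"
```

```text
t: 20.5
tool_pos: [0.4962, -0.0123, 0.1644]
tool_rot: [-1.806, -2.57, 0.001]
contact_force: [0.8, 0.1, 0.2]
opening: 0.0855
grip_force: 0.0
turn [-0.002  0.     0.099] shift [0.5376 0.2463 0.4245] tool_y [ 0.941  0.339 -0.001] q6 -0.52 pos [ 0.4962 -0.0123  0.1644]
```

```bash
python3 -m pendant '[0,0,0.05,0.15,0.06,0,1, 0,0,0.1,0.32,0.14,0,1, 0,0,0.1,0.46,0.21,0,1, 0,0,0.1,0.53,0.245,0,1, 0,0,0.1,0.54,0.246,0,1, 0,0,0.1,0.54,0.246,0.06,1, 0,0,0.1,0.54,0.246,0.17,1, 0,0,0.1,0.54,0.246,0.28,1, 0,0,0.1,0.54,0.246,0.37,1, 0,0,0.1,0.54,0.246,0.41,1, 0,0,0.1,0.54,0.246,0.425,1, 0,0,0.1,0.54,0.246,0.425,1]'
python3 -c "
from h import *
need(.511,.1644,.037,16.85)"
```

```text
t: 22.0
tool_pos: [0.5119, 0.1643, 0.038]
tool_rot: [1.875, 2.52, 0.001]
contact_force: [0.9, -0.3, 0.5]
opening: 0.0854
grip_force: 0.0
turn [ 0.002  0.    -0.006] shift [ 0.0012 -0.0026  0.0033] tool_y [0.958 0.287 0.001] q6 -0.12 pos [0.5119 0.1643 0.038 ]
```

```bash
python3 -m pendant '[0,0,0,0.001,-0.003,0.002,1, 0,0,0,0.001,-0.003,0.002,0.5, 0,0,0,0.001,-0.003,0.002,0.3, 0,0,0,0.001,-0.003,0.002,0, 0,0,0,0.001,-0.003,0.002,0, 0,0,0,0.001,-0.003,0.002,0, 0,0,0,0.001,-0.003,0.002,0, 0,0,0,0.001,0,-0.02,0, 0,0,0,0.001,0,-0.08,0, 0,0,0,0.001,0,-0.2,0, 0,0,0,0.001,0,-0.32,0, 0,0,0,0.001,0,-0.4,0]'
python3 -c "
from h import *
need(.4956,-.1575,.16,22.75)"
```

```text
t: 23.5
tool_pos: [0.512, 0.165, 0.1608]
tool_rot: [1.874, 2.519, 0.004]
contact_force: [0.1, 1.0, -1.1]
opening: 0.0354
grip_force: 40.0
turn [ 0.006  0.001 -0.201] shift [-1.0139 -0.3616  0.0019] tool_y [0.958 0.288 0.003] q6 -0.12 pos [0.512  0.165  0.1608]
```

```bash
python3 -m pendant '[0,0,0,-0.03,-0.01,0,0, 0,0,-0.02,-0.1,-0.035,0,0, 0,0,-0.05,-0.2,-0.07,0,0, 0,0,-0.08,-0.32,-0.12,0,0, 0,0,-0.12,-0.44,-0.16,0,0, 0,0,-0.16,-0.56,-0.2,0,0, 0,0,-0.2,-0.68,-0.24,0,0, 0,0,-0.2,-0.8,-0.28,0,0, 0,0,-0.2,-0.9,-0.32,0,0, 0,0,-0.2,-0.96,-0.35,0,0, 0,0,-0.2,-0.99,-0.36,0,0, 0,0,-0.2,-0.99,-0.36,0,0]'
python3 -c "
from h import *
need(.4956,-.1575,.0215,22.75)"
```

```text
t: 25.0
tool_pos: [0.4927, -0.1508, 0.1567]
tool_rot: [-1.741, -2.613, 0.0]
contact_force: [-0.4, 0.5, -0.9]
opening: 0.035
grip_force: 40.0
turn [-0.002 -0.002 -0.003] shift [-0.0249  0.0009  0.4506] tool_y [ 0.923  0.385 -0.001] q6 -0.84 pos [ 0.4927 -0.1508  0.1567]
```

```bash
python3 -m pendant '[0,0,0,-0.015,0.001,0.03,0, 0,0,0,-0.025,0.001,0.13,0, 0,0,0,-0.025,0.001,0.24,0, 0,0,0,-0.025,0.001,0.33,0, 0,0,0,-0.025,0.001,0.39,0, 0,0,0,-0.025,0.001,0.42,0, 0,0,0,-0.025,0.001,0.435,0, 0,0,0,-0.025,0.001,0.445,0, 0,0,0,-0.025,0.001,0.449,0, 0,0,0,-0.025,0.001,0.451,0, 0,0,0,-0.025,0.001,0.451,0]'
python3 -m pendant '[0,0,0,0,0,0.002,0, 0,0,0,0,0,0.002,0.45, 0,0,0,0,0,0.002,0.5, 0,0,0,0,0,0.002,0.6, 0,0,0,0,0,0.002,0.75, 0,0,0,0,0,0.002,1, 0,0,0,0,0,0.002,1]'
python3 -m pendant '[0,0,0,0,0,-0.1,1, 0,0,0,0,0,-0.25,1, 0,0,0,0,0,-0.42,1, 0,0,-0.0,0,0,-0.48,1, 0,0,0.05,0.12,0.03,-0.48,1, 0,0,0.1,0.3,0.08,-0.48,1, 0,0,0.1,0.42,0.13,-0.48,1, 0,0,0.1,0.45,0.16,-0.48,1, 0,0,0.1,0.45,0.16,-0.48,1]'
python3 -c "
from h import *
need(.5312,.0995,.037,16.85)"
```

```text
t: 26.38
tool_pos: [0.4965, -0.1575, 0.0225]
tool_rot: [1.74, 2.615, 0.0]
contact_force: [0.0, -0.2, -1.4]
opening: 0.035
grip_force: 40.0
t: 27.25
tool_pos: [0.4964, -0.1574, 0.0216]
tool_rot: [-1.741, -2.615, 0.0]
contact_force: [0.3, -0.2, 0.4]
opening: 0.085
grip_force: 0.0
t: 28.38
tool_pos: [0.4886, -0.0143, 0.165]
tool_rot: [-1.806, -2.569, 0.001]
contact_force: [-0.1, -0.7, -0.1]
opening: 0.0855
grip_force: 0.0
turn [-0.002 -0.     0.098] shift [0.3087 0.2625 0.4264] tool_y [ 0.941  0.338 -0.001] q6 -0.53 pos [ 0.4886 -0.0143  0.165 ]
```

```bash
python3 -m pendant '[0,0,0.05,0.12,0.1,0,1, 0,0,0.1,0.22,0.18,0,1, 0,0,0.1,0.29,0.25,0,1, 0,0,0.1,0.31,0.263,0,1, 0,0,0.1,0.31,0.263,0.06,1, 0,0,0.1,0.31,0.263,0.17,1, 0,0,0.1,0.31,0.263,0.28,1, 0,0,0.1,0.31,0.263,0.37,1, 0,0,0.1,0.31,0.263,0.41,1, 0,0,0.1,0.31,0.263,0.427,1, 0,0,0.1,0.31,0.263,0.427,1]'
python3 -c "
from h import *
need(.5312,.0995,.037,16.85)
d=cam('wrist'); cv2.imwrite('pics/w7.png',d['image'][:,:,::-1])
d=cam('top'); cv2.imwrite('pics/t1.png',cv2.resize(d['image'][180:330,330:530,::-1],None,fx=3,fy=3))"
```

```text
t: 29.75
tool_pos: [0.5318, 0.0995, 0.0379]
tool_rot: [1.875, 2.52, 0.001]
contact_force: [-0.7, 0.2, -0.8]
opening: 0.0853
grip_force: 0.0
turn [ 0.001  0.001 -0.005] shift [ 0.0007 -0.002   0.0031] tool_y [0.958 0.287 0.001] q6 -0.24 pos [0.5318 0.0995 0.0379]
```

View pics/t1.png

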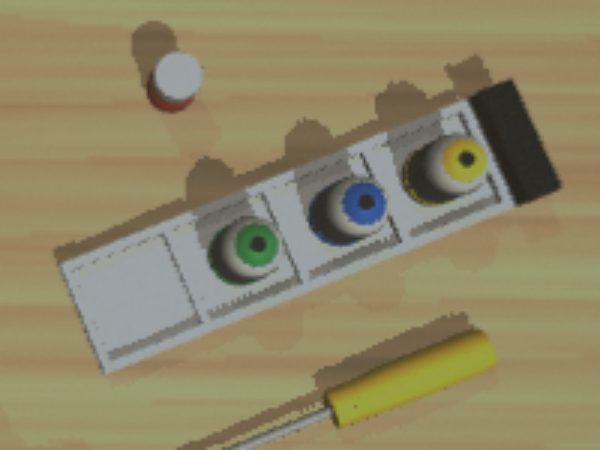

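View pics/w7.png

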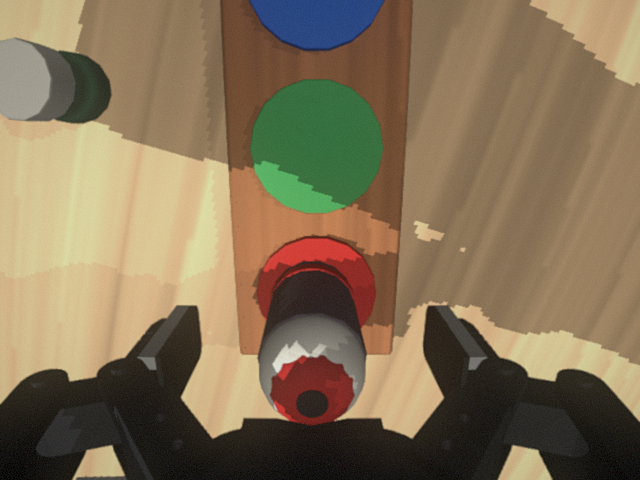

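The crop shows yellow, blue and green upright in cells 1–3 (460,160), (362,203), (252,248), each near the middle. In the wrist view, red is centred between the fingers at (312,370). Picking red.

```bash
python3 -m pendant '[0,0,0,0,-0.002,0.002,1, 0,0,0,0,-0.002,0.002,0.5, 0,0,0,0,-0.002,0.002,0.3, 0,0,0,0,-0.002,0.002,0, 0,0,0,0,-0.002,0.002,0, 0,0,0,0,-0.002,0.002,0, 0,0,0,0,-0.002,0.002,0, 0,0,0,0,0,-0.02,0, 0,0,0,0,0,-0.08,0, 0,0,0,0,0,-0.2,0, 0,0,0,0,0,-0.32,0, 0,0,0,0,0,-0.4,0]'
python3 -c "
from h import *
need(.4709,-.0985,.16,22.75)"
```

```text
t: 31.35
tool_pos: [0.5323, 0.0998, 0.1609]
tool_rot: [1.873, 2.518, 0.004]
contact_force: [0.5, 0.0, -0.4]
opening: 0.0356
grip_force: 40.0
turn [ 0.007  0.002 -0.201] shift [-0.5743 -0.3862  0.0023] tool_y [0.958 0.288 0.003] q6 -0.24 pos [0.5323 0.0998 0.1609]
```

```bash
python3 -m pendant '[0,0,0,-0.03,-0.02,0,0, 0,0,-0.03,-0.09,-0.06,0,0, 0,0,-0.08,-0.18,-0.12,0,0, 0,0,-0.12,-0.28,-0.19,0,0, 0,0,-0.16,-0.38,-0.26,0,0, 0,0,-0.2,-0.47,-0.32,0,0, 0,0,-0.2,-0.53,-0.36,0,0, 0,0,-0.2,-0.565,-0.38,0,0, 0,0,-0.2,-0.574,-0.386,0,0, 0,0,-0.2,-0.574,-0.386,0,0]'
python3 -c "
from h import *
need(.4709,-.0985,.0215,22.75)"
```

```text
t: 32.6
tool_pos: [0.4699, -0.0981, 0.1572]
tool_rot: [-1.74, -2.615, -0.0]
contact_force: [-0.1, -0.2, -1.5]
opening: 0.035
grip_force: 40.0
turn [-0.001 -0.001 -0.001] shift [-0.0026  0.0026  0.4523] tool_y [ 0.922  0.386 -0.   ] q6 -0.76 pos [ 0.4699 -0.0981  0.1572]
```

```bash
python3 -m pendant '[0,0,0,-0.003,0.002,0.03,0, 0,0,0,-0.003,0.002,0.13,0, 0,0,0,-0.003,0.002,0.24,0, 0,0,0,-0.003,0.002,0.33,0, 0,0,0,-0.003,0.002,0.39,0, 0,0,0,-0.003,0.002,0.42,0, 0,0,0,-0.003,0.002,0.437,0, 0,0,0,-0.003,0.002,0.447,0, 0,0,0,-0.003,0.002,0.451,0, 0,0,0,-0.003,0.002,0.453,0, 0,0,0,-0.003,0.002,0.453,0]'
python3 -m pendant '[0,0,0,0,0,0.002,0, 0,0,0,0,0,0.002,0.45, 0,0,0,0,0,0.002,0.5, 0,0,0,0,0,0.002,0.6, 0,0,0,0,0,0.002,0.75, 0,0,0,0,0,0.002,1, 0,0,0,0,0,0.002,1]'
python3 -m pendant '[0,0,0,0,0,-0.1,1, 0,0,0,0,0,-0.25,1, 0,0,0,0,0,-0.42,1, 0,0,0,0,0,-0.48,1, 0,0,0,0.15,0,-0.5,1, 0,0,0,0.35,0,-0.5,1, 0,0,0,0.5,0,-0.5,1, 0,0,0,0.6,0,-0.5,1, 0,0,0,0.6,0,-0.5,1, 0,0,0,0.6,0,-0.5,1]'
python3 - <<'E'
from h import *
d=cam('top'); cv2.imwrite('pics/t2.png',cv2.resize(d['image'][180:330,330:530,::-1],None,fx=3,fy=3))
c=np.array([.508,-.187]);a=np.radians(22.75);X=np.array([np.cos(a),np.sin(a)]);Y=np.array([-np.sin(a),np.cos(a)])
for k in HUE:
    for ce,ar,wh in blobs(d,k,amin=40):
        if 340<ce[0]<510 and 190<ce[1]<300:
            p=onplane(d,ce,.071)[0,:2]-c; print(k,ar,'tray x,y mm',(p@X*1e3).round(1),(p@Y*1e3).round(1))
E
```

```text
t: 33.98
tool_pos: [0.4712, -0.0991, 0.0219]
tool_rot: [1.74, 2.615, 0.0]
contact_force: [-0.7, -0.5, -0.5]
opening: 0.0351
grip_force: 40.0
t: 34.85
tool_pos: [0.4709, -0.099, 0.021]
tool_rot: [-1.741, -2.615, 0.0]
contact_force: [-0.4, 0.3, 0.6]
opening: 0.0855
grip_force: 0.0
t: 36.1
tool_pos: [0.4014, 0.0665, 0.1704]
tool_rot: [-1.74, -2.615, 0.001]
contact_force: [-0.1, -0.4, 0.1]
opening: 0.0851
grip_force: 0.0
yellow 143 tray x,y mm -0.2 -94.6
blue 131 tray x,y mm -1.4 -33.7
green 103 tray x,y mm -0.8 30.8
red 134 tray x,y mm -0.9 94.6
```

View pics/t2.png

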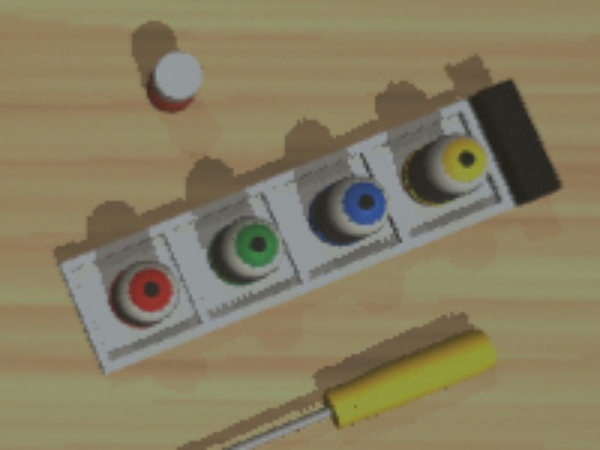

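All four eyes stand upright, within 2 mm of the cell middles: yellow (460,160), blue (362,203), green (252,248), red (148,292), counted from the black block. The robot is clear of everything.

```bash
python3 -c "
from station import ctrl
print(ctrl.finish_job())"
```

```text
the job is handed in; nothing more can be done
None
```

The job is handed in: from the tray's black block, the eyes stand yellow, blue, green, red, one per cell, all upright and within about 2 mm of the cell middles by the top camera, after about 36 s of robot time.

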